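# Set a length stop to the pattern piece and lock it

## Robot

A 6-joint arm with a two-finger parallel gripper is mounted at the origin on the work surface. World frame = base frame: x ahead of the robot, y to its left, z up, the work surface at z = 0. Lengths are in m, angles in rad, forces in N, time in s.
With the tool pointing down it reaches from about 0.35 to 0.775 m from the base axis. Payload 5.5 kg.
Tool frame: the origin (TCP) lies between the finger pads; the fingertips stand 19 mm ahead of it and the grasp point (between the pads) is the TCP; z points along the fingers, x is the direction in which the jaws open and shut, and the axes are right-handed (so a half turn about z gives the same grasp; the last joint's range is limited). The gripper opens to 85 mm and grips with 20 to 120 N. Pads are 22 mm wide; open, the fingers measure 114 mm over their backs; the gripper's body (76 mm by 85 mm) begins 54 mm behind the grasp point. The pads swing forward as they close: fully open they stand 13 mm farther back than shut.
Start: joints at [0.985, 0.313, 0.046, 1.304, 0, 1.431], TCP at [0.248, 0.519, 0.227] pointing down, gripper open.
Joint ranges: [-2.76, 2.76], [-0.86, 1.69], [-1.03, 1.26], [-2.2, 2.34], [-1.47, 1.5], [-3.14, 3.14]. Speed limits (rad/s): [2.57, 2.57, 3.14, 3.14, 3.14, 3.14].

## Interface

Orientations are given as a unit quaternion [w, x, y, z].
In Python, from workcell import env gives the robot as it stands. The module is installed in compiled form; this text tells all that it offers.
- The arm moves only by the tool carry_out, never from a script. Its argument "steps" is a list of rows, each a list of 7 numbers: the gripper command: -1 is shut, 1 is fully open, values between are in proportion, then the shift along the tool's x, y, z in m, then the turn, a rotation vector about the tool's x, y, z in rad. A call has 1 to 20 rows; each row shifts and turns the commanded pose from where the row before left it, along the tool's axes as they then stand; what a row does not reach is not made up. A row lasts 1/8 s, in which the tool goes at most 62.5 mm and 10.7 degrees, less where a joint would pass 70% of its speed; a pose out of reach is approached as far as the arm can. A call with a gripper value outside its range is refused whole. The fingers move at their own pace and stop on an object; "grip_force" is the grip in N (left out, the last holds). Time passes only in rows, so rows that do not move let the fingers close. It gives the time, the measured TCP pose, the force and the opening at its end, in the units of the state.
- env.get_state(): the state, without advancing time (a new reading comes with each control period).
- env.read_camera(name): name is "side" or "top"; returns a dict with "color" (384x512x3 uint8, red, green, blue), "K" (3x3 intrinsics, pixels), "R" (3x3) and "t" (3): a world point X has camera coordinates R X + t. Camera axes: x right, y down, z forward; pixel columns grow to the right and rows downward; lengths in m; the calibration is good to about 2 mm. A picture is of the moment at which its call begins. There is no depth.
- env.hand_in(): hands the job in, once; it reports no verdict.
The state is a dict: "clock": time; "joint_pos": joint angles; "qvel": joint speeds; "tau": joint torques, N m; "tcp_pos": TCP position; "orientation": TCP orientation; "wrist_force": force on the tool from outside, world axes, zero at the start; "ft_torque": the same for the moment, N m; "finger_gap": finger opening in m.
Only numpy, scipy, OpenCV 4.12 (cv2) and the standard library are available. Lean on these libraries where they do the work, as an engineer would, in place of code of your own. Each camera call takes 0.05 s, during which the arm holds its last target. There are 200 camera calls.

## Task

Set the sawing board's length stop to the pattern piece: lay the pine piece with the red ends flat on the sawing board, pushed right up against both the fence and the end block. Then slide the aluminium stop along its track until its nose touches the free end of the piece, turn its black knob clockwise until you feel the clamp bite, give it a quarter turn more and no further, and let go with everything in place. Leave the other tools where they lie.

Things in the scene. Friction and masses are not known exactly. Their poses are not given: they have to be found in the camera images.
- jig: sawing board, fixed: plywood base 230 (x) x 360 (y) x 18 mm, origin under its centre. Dark fence 22 mm high above the base, its face at x = -15 mm looking to -x, from y = +60 to +154 mm; dark end block 22 mm high, its face at y = +130 mm looking to -y, from x = -90 to -15 mm. The stop's track runs along y at x = +60 mm
- home (a point): fixed point of the sawing board (its x = -45, y = +55, z = 27 mm; same axes): where the pattern piece's centre lies when it is home, one end on the end block and one long edge on the fence, lying along y
- board_mid (a point): centre (half-way up) of the loose pattern piece: pine, 60 mm wide (x) x 150 mm long (y) x 18 mm thick, 0.07 to 0.13 kg, z up, both ends painted red. Either end may go to the end block
- stop (a joint): travel of the aluminium length stop along its track towards +y of the sawing board, m; its face stands at y = -140 mm + this value, so 0.120 when it touches the piece lying home. It slides with about 2 N and stays where it is left. Its carriage is 50 (x) x 44 (y) mm, top 46 mm above the bench, under the knob
- stop_face (a point): middle of the stop's red-tipped contact face, which looks to +y of the sawing board, on the piece's centre line (x = -45 mm), 27 mm above the bench. The nose bar behind it is 14 mm thick and runs along x to the carriage, 21 to 37 mm above the bench
- knob_grip (a point): middle of the bar of the black lock knob on the stop's carriage, 105 mm beyond the face in x and 22 mm behind it in y, 68 mm above the bench. Bar 64 mm long (this frame's x) x 14 mm thick (y) x 24 mm high (12 mm above and below this point), on a low hub 27 mm across. Its flat sides can be gripped from above. The carriage's top is 22 mm below this point; the knob stays at its height
- plate (a joint): how far the clamp plate under the stop is drawn up, m: 0 while the knob still runs free, then 0.0015 a turn. Clockwise (seen from above) the knob runs free (0.03 N m) for 1.2 to 2.6 rad from its start, different each time; then it bites: resistance jumps to 0.42 N m and climbs 0.24 N m per rad. It stays where it is left
- mallet: loose beech joiner's mallet lying down; origin on its underside, head 130 x 62 x 75 mm high centred 110 mm along +x, handle towards -x as far as -155 mm
- square: loose try square, dark wood stock 112 x 20 x 16 mm lying along its x, steel blade 130 mm long along +y; origin under the middle of the stock
- chisel: loose bench chisel with a yellow handle, 260 mm long along its x, 27 mm high; origin on its underside near its middle
- saw: loose brass-backed dovetail saw standing on its teeth, 350 mm long along its x, 75 mm high; origin on its underside
- offcut: loose pine offcut lying on the sawing board behind the fence, 75 x 45 x 18 mm; origin under its middle
Mind the look-alikes: they are no part of the job. What is shaped like the part that bears board_mid but purple or turquoise is not meant.

How it is judged:
By the outcome, as a careful person would: the job done as asked, in the order asked, and still so for the second after the job is handed in, with the robot touching nothing.
It also fails if it takes over 72 s, if anything falls off the work surface, if the arm or the gripper's body presses on something with over 40 N, if the wrist force passes 120 N, or if a joint passes its speed limit or range.

## Working session

There is one attempt and no reset: what is moved stays moved. The work goes in short steps, Python scripts to look and compute and a tool call to move; the robot and the scene stay as the last step left them, time stands still between calls to the robot, and variables do not carry over. Pictures are saved under pics/ and viewed, about 8 in all and at most 12, crops included, and the job is handed in when it is done.

Besides the shell and the picture viewer there is one more tool, called after "Call:" as name(argument=value, ...), one argument or row to a line, values as JSON. carry_out: Moves the arm, as the interface text tells. Its arguments: {"type":"object","properties":{"steps":{"type":"array","items":{"type":"array","items":{"type":"number"}}},"grip_force":{"type":"number"}},"required":["steps"]}

```bash
mkdir -p pics; python3 - <<'E'
from workcell import env
import cv2,numpy as np
s=env.get_state(); print({k:np.round(v,3).tolist() for k,v in s.items()})
for n in("top","side"):
    c=env.read_camera(n); np.savez(f"pics/{n}0.npz",**{k:c[k] for k in("color","K","R","t")})
    print(n,c["K"].tolist(),np.round(c["R"],4).tolist(),c["t"])
    cv2.imwrite(f"pics/{n}0.png",cv2.resize(c["color"][:,:,::-1],(800,600),interpolation=cv2.INTER_CUBIC))
E
```

```text
{'clock': 0.0, 'joint_pos': [0.985, 0.314, 0.045, 1.304, 0.0, 1.431], 'qvel': [-0.001, -0.0, -0.001, -0.0, -0.001, 0.001], 'tau': [0.001, -48.063, 29.853, 0.02, -0.0, 0.0], 'tcp_pos': [0.248, 0.518, 0.226], 'orientation': [0.0, 0.846, 0.533, -0.001], 'wrist_force': [0.339, -0.593, 0.913], 'ft_torque': [-0.022, -0.022, 0.016], 'finger_gap': 0.085}
top [[484.3346849122007, 0.0, 251.99171462823318], [0.0, 484.3346849122007, 193.89587053192375], [0.0, 0.0, 1.0]] [[0.0158, -0.9999, -0.0045], [-0.9955, -0.0153, -0.0937], [0.0936, 0.0059, -0.9956]] [-0.00498895  0.49205978  1.69912623]
side [[484.6787342720831, 0.0, 263.47172720617783], [0.0, 484.6787342720831, 181.18370123667614], [0.0, 0.0, 1.0]] [[0.9791, -0.2023, -0.0205], [-0.149, -0.6451, -0.7494], [0.1383, 0.7368, -0.6618]] [-0.46567907  0.13355675  1.80497735]
```

View pics/top0.png

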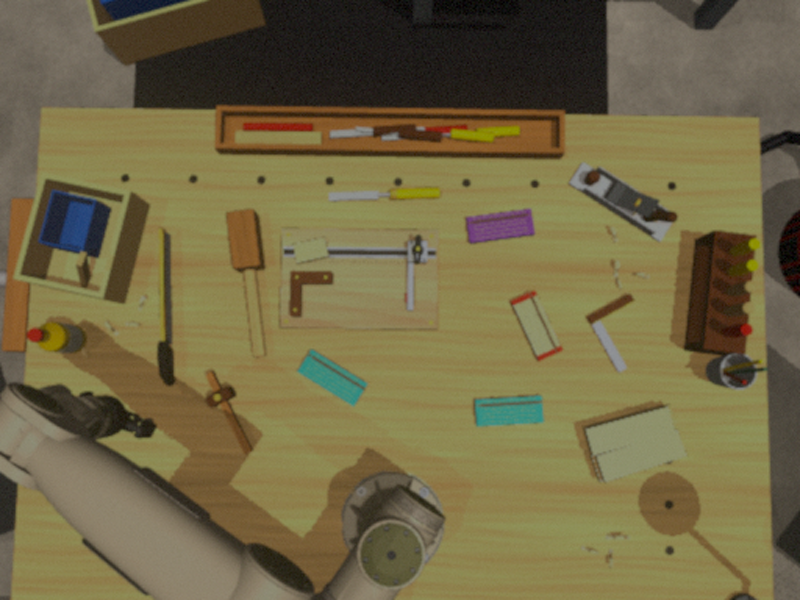

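View pics/side0.png

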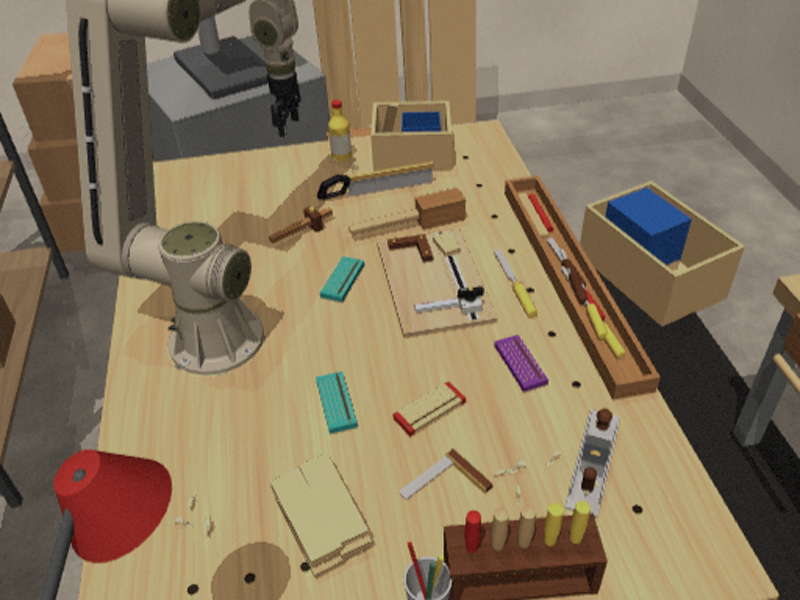

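The top picture shows the sawing board at (280–438, 228–328) and the stop at its right end, knob at (418, 248). Candidates for the piece:
- pine with red ends, (536, 326)
- purple, (500, 226)
- turquoise, (333, 377) and (509, 410)

Only the first is pine with red ends. I'll confirm it in an enlarged crop.

```bash
python3 - <<'E'
import cv2,numpy as np
c=np.load("pics/top0.npz")["color"]
cv2.imwrite("pics/crop1.png",cv2.resize(c[130:245,170:370,::-1],None,fx=4,fy=4,interpolation=cv2.INTER_CUBIC))
E
```

```text
(no output)
```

View pics/crop1.png

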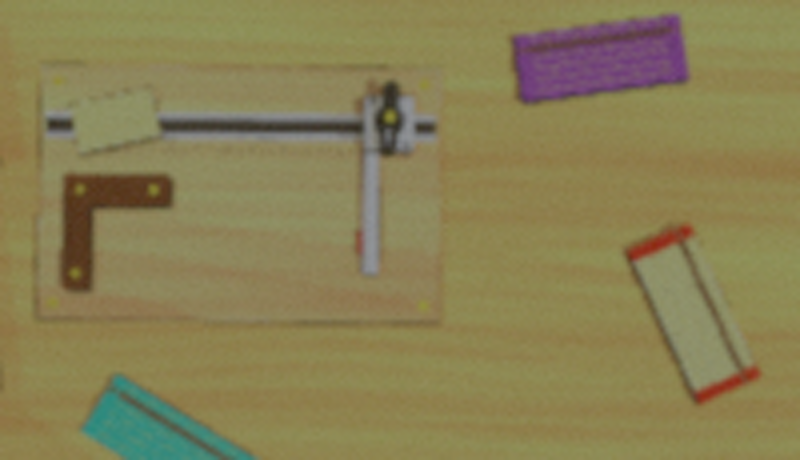

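Pine piece with red ends confirmed: crop corners (627,250), (692,228), (758,375), (698,403). The jig corners are (42,65), (441,68), (441,322), (37,318) and the knob is at (389,118).

```bash
cat > h.py <<'E'
import numpy as np
def px2w(d,u,v,z):
    K,R,t=d["K"],d["R"],d["t"]; C=-R.T@t
    r=R.T@np.linalg.solve(K,[u,v,1.]); return C+r*(z-C[2])/r[2]
def w2px(d,X):
    p=d["K"]@(d["R"]@np.asarray(X)+d["t"]); return p[:2]/p[2]
E
python3 - <<'E'
from h import *
d=np.load("pics/top0.npz")
f=lambda u,v,z:px2w(d,170+(u+.5)/4-.5,130+(v+.5)/4-.5,z)[:2]
def rect(P,z):
    Q=np.array([f(u,v,z) for u,v in P]); e=lambda a,b:Q[b]-Q[a]
    print("ctr",Q.mean(0).round(4),"edges",[(np.linalg.norm(x).round(4),np.degrees(np.arctan2(x[1],x[0])).round(2)) for x in(e(0,1),e(3,2),e(0,3),e(1,2))])
print("jig");rect([(42,65),(441,68),(441,322),(37,318)],.018)
print("piece");rect([(627,250),(692,228),(758,375),(698,403)],.018)
print("knob ctr",f(389,118,.08),"ends",f(390,86,.08),f(388,152,.08))
print("fence face",f(120,207,.04),"block face",f(91,250,.04),"corner",f(91,207,.04))
print("nose end",f(370,274,.037),"red face",f(358,243,.037),"nose left x",f(363,220,.037))
E
```

```text
jig
ctr [0.5494 0.0835] edges [(np.float64(0.3592), np.float64(-89.58)), (np.float64(0.3593), np.float64(-89.68)), (np.float64(0.2282), np.float64(-179.42)), (np.float64(0.2288), np.float64(-179.41))]
piece
ctr [ 0.447  -0.3216] edges [(np.float64(0.0615), np.float64(-70.41)), (np.float64(0.059), np.float64(-64.3)), (np.float64(0.149), np.float64(-155.01)), (np.float64(0.1425), np.float64(-155.91))]
knob ctr [ 0.60836576 -0.04726835] ends [ 0.63641717 -0.04777328] [ 0.5786578  -0.04678755]
fence face [0.53205188 0.18815492] block face [0.49353121 0.21272523] corner [0.53166182 0.21376651]
nose end [ 0.4763514  -0.03335612] red face [ 0.50363509 -0.02239185] nose left x [ 0.52411935 -0.02651366]
```

Call:
carry_out(
  steps=[
    [1,-0.0306,0.0426,0,0,0,0],
    [1,-0.0306,0.0426,0,0,0,0],
    [1,-0.0306,0.0426,0,0,0,0],
    [1,-0.0306,0.0426,0,0,0,0],
    [1,-0.0306,0.0426,0,0,0,0],
    [1,-0.0306,0.0426,0,0,0,0],
    [1,-0.0306,0.0426,0,0,0,0],
    [1,-0.0306,0.0426,0,0,0,0],
    [1,-0.045,0.0182,0.008,0,0,0],
    [1,-0.045,0.0182,0.008,0,0,0],
    [1,-0.045,0.0182,0.008,0,0,0],
    [1,-0.045,0.0182,0.008,0,0,0],
    [1,-0.045,0.0182,0.008,0,0,0],
    [1,-0.045,0.0182,0.008,0,0,0],
    [1,-0.045,0.0182,0.008,0,0,0],
    [1,-0.045,0.0182,0.008,0,0,0],
    [1,-0.045,0.0182,0.008,0,0,0],
    [1,-0.045,0.0182,0.008,0,0,0],
  ],
)

```text
clock: 2.35
tcp_pos: [0.4195, -0.3349, 0.146]
orientation: [-0.0, 0.846, 0.533, 0.0]
wrist_force: [0.5, -0.0, 0.8]
finger_gap: 0.0854
```

Call:
carry_out(
  steps=[
    [1,0,0,0,0,0,-0.175],
    [1,0,0,0,0,0,-0.175],
    [1,0,0,0,0,0,-0.175],
    [1,0,0,0,0,0,-0.175],
    [1,0,0,0,0,0,-0.175],
    [1,0,0,0,0,0,0],
  ],
)

```text
clock: 3.1
tcp_pos: [0.4198, -0.3332, 0.1463]
orientation: [-0.0, 0.541, 0.841, 0.0]
wrist_force: [-0.3, -0.3, 0.2]
finger_gap: 0.0852
```

Call:
carry_out(
  steps=[
    [1,0,0,0.035,0,0,0],
    [1,0,0,0.035,0,0,0],
    [1,0,0,0.03,0,0,0],
    [1,0,0,0.012,0,0,0],
    [1,0,0,0.007,0,0,0],
    [0.7,0,0,0,0,0,0],
    [0.6,0,0,0,0,0,0],
  ],
  grip_force=40,
)

```text
clock: 3.98
tcp_pos: [0.4207, -0.3341, 0.0287]
orientation: [0.001, 0.54, 0.841, -0.0]
wrist_force: [0.1, -0.1, 0.6]
finger_gap: 0.0685
```

```bash
python3 - <<'E'
from h import *
from workcell import env
import cv2
for n in("top","side"):
    c=env.read_camera(n); u,v=w2px(c,[.44,-.325,.02]).astype(int); print(u,v)
    cv2.imwrite(f"pics/{n}1.png",cv2.resize(c["color"][max(v-50,0):v+50,u-65:u+65,::-1],None,fx=4,fy=4,interpolation=cv2.INTER_CUBIC))
a,b=[cv2.imread(f"pics/{n}1.png")[:, :390] if 0 else cv2.resize(cv2.imread(f"pics/{n}1.png"),(400,308)) for n in("top","side")]
cv2.imwrite("pics/pair1.png",np.hstack([a,b]))
E
```

```text
344 209
272 260
```

View pics/pair1.png

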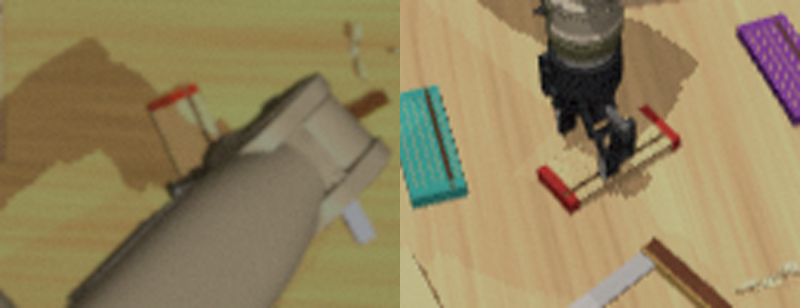

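The crops show the fingers straddling the piece, with its red ends free. Next I go slightly lower and close.

Call:
carry_out(
  steps=[
    [0.55,0,0,0.004,0,0,0],
    [0.55,0,0,0.003,0,0,0],
    [-1,0,0,0,0,0,0],
    [-1,0,0,0,0,0,0],
    [-1,0,0,0,0,0,0],
    [-1,0,0,0,0,0,0],
  ],
  grip_force=60,
)

```text
clock: 4.82
tcp_pos: [0.4201, -0.3335, 0.0207]
orientation: [0.0, 0.54, 0.841, 0.0]
wrist_force: [0.2, 0.6, -0.1]
finger_gap: 0.0
```

```bash
cat > look.py <<'E'
import sys
from h import *
from workcell import env
import cv2
def look(name,X,ht=48,hs=48):
    o=[]
    for n,h in(("top",ht),("side",hs)):
        c=env.read_camera(n); np.savez(f"pics/{name}_{n}.npz",**{k:c[k] for k in("color","K","R","t")})
        u,v=w2px(c,X).astype(int); u0,v0=max(u-h,0),max(v-h,0)
        im=c["color"][v0:v+h,u0:u+h,::-1]; o.append(cv2.resize(im,(400,400),interpolation=cv2.INTER_CUBIC)); print(n,"origin",u0,v0,"scale",400/im.shape[1],400/im.shape[0])
    cv2.imwrite(f"pics/{name}.png",np.hstack(o))
E
python3 -c "
from look import *
look('p2',[.43,-.33,.02],60,40)
print(env.get_state()['finger_gap'])"
```

```text
top origin 285 152 scale 3.3333333333333335 3.3333333333333335
side origin 230 221 scale 5.0 5.0
0.00014998145842698925
```

View pics/p2.png

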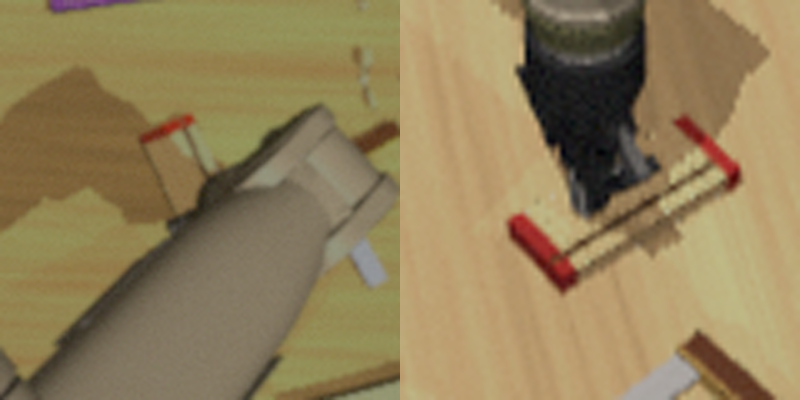

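```bash
python3 - <<'E'
from h import *
d=np.load("pics/p2_side.npz")
for z in(0,.01,.018,.03): print(z,(w2px(d,[.42,-.3335,z])-[230,221])*5)
g=lambda u,v,z:px2w(d,230+u/5,221+v/5,z).round(4)
# piece top corners in side crop: left end (510,215)->(565,262) ; right end (680,120),(738,172)
for p in((110,215),(165,265),(280,118),(338,172)): print(g(*p,.018))
E
```

```text
0 [186.85117817 229.63846917]
0.01 [186.62233529 220.12468027]
0.018 [186.43790261 212.45717703]
0.03 [186.15896152 200.8606323 ]
[ 0.3701 -0.3245  0.018 ]
[ 0.3974 -0.3727  0.018 ]
[ 0.4999 -0.2671  0.018 ]
[ 0.5266 -0.3221  0.018 ]
```

```bash
python3 - <<'E'
from h import *
from workcell import env
d=np.load("pics/p2_side.npz"); s=env.get_state()
from scipy.spatial.transform import Rotation as Ro
q=s["orientation"]; print(s["tcp_pos"],s["joint_pos"],Ro.from_quat([q[1],q[2],q[3],q[0]]).as_matrix().round(3).tolist())
T=np.array([.42,-.3335,0])
for a in((-.41,.91),(.91,.41)):
  for k in(-.034,.034): 
    P=T+k*np.array([*a,0])+[0,0,.02]; p=w2px(d,P); print(a,k,"pair1",400+(p-[272-65,260-50])*3.08,"p2",400+(p-[230,221])*5)
c=cv2=None
import cv2
cc=env.read_camera("side")["color"]
cv2.imwrite("pics/p3.png",cv2.resize(cc[225:285,235:315,::-1],None,fx=10,fy=10,interpolation=cv2.INTER_LANCZOS4))
E
```

```text
[ 0.42011732 -0.33350688  0.02071705] [-8.20723317e-01  3.92753054e-01 -3.80413440e-01  7.97543238e-01
  8.27808822e-05 -1.24991374e+00] [[-0.416, 0.909, 0.0], [0.909, 0.416, -0.0], [-0.0, 0.0, -1.0]]
(-0.41, 0.91) -0.034 pair1 [604.58206056 583.75513738] p2 [617.11373467 643.30379445]
(-0.41, 0.91) 0.034 pair1 [567.21847756 543.89927601] p2 [556.45856746 578.6027208 ]
(0.91, 0.41) -0.034 pair1 [559.96295528 578.65268343] p2 [544.6801222  635.02058998]
(0.91, 0.41) 0.034 pair1 [610.88951868 548.75444804] p2 [627.35311473 586.48449358]
```

View pics/p3.png

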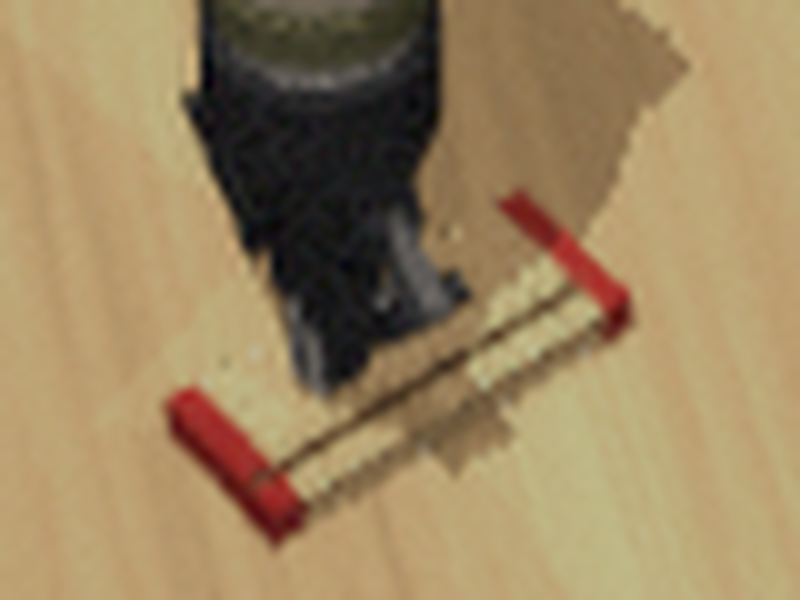

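Call:
carry_out(
  steps=[
    [-1,0,0,0.002,0,0,0],
    [-1,0,0,0,0,0,0],
  ],
)

```text
clock: 5.22
tcp_pos: [0.42, -0.3333, 0.0185]
orientation: [-0.0, 0.54, 0.841, 0.0]
wrist_force: [-0.6, -0.2, -0.4]
finger_gap: -0.0001
```

Call:
carry_out(
  steps=[
    [-1,0,0,-0.02,0,0,0],
    [-1,0,0,-0.03,0,0,0],
    [-1,0,0,0,0,0,0],
  ],
)

```text
clock: 5.6
tcp_pos: [0.4215, -0.3349, 0.0709]
orientation: [0.002, 0.54, 0.841, -0.001]
wrist_force: [0.8, -0.7, 0.7]
finger_gap: -0.0003
```

```bash
python3 - <<'E'
from h import *
from workcell import env
import cv2
s=env.get_state(); print(s["tcp_pos"],s["wrist_force"],s["finger_gap"])
d=env.read_camera("side")
for z in(0,.018,.036,.05,.068): print(z,((w2px(d,[*s["tcp_pos"][:2],z])-[235,215])*8).round())
cv2.imwrite("pics/p4.png",cv2.resize(d["color"][215:287,235:325,::-1],None,fx=8,fy=8,interpolation=cv2.INTER_LANCZOS4))
E
```

```text
[ 0.42145647 -0.33492358  0.07085663] [ 0.83971825 -0.72133401  0.66441438] -0.00026345349978541035
0 [263. 417.]
0.018 [262. 390.]
0.036 [262. 362.]
0.05 [261. 340.]
0.068 [261. 311.]
```

View pics/p4.png

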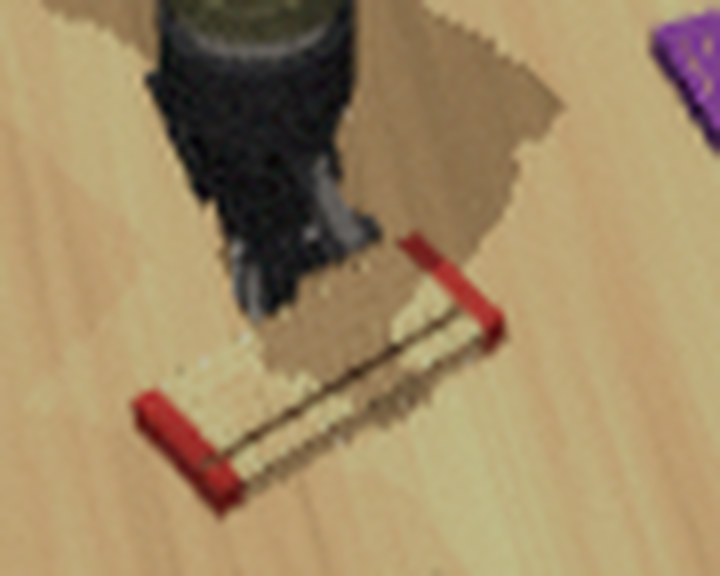

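Call:
carry_out(
  steps=[
    [1,0,0,0,0,0,0],
    [1,0,0,0,0,0,0],
    [1,0,0,0,0,0,0],
    [1,0,0,0,0,0,0],
    [1,0,0,0,0,0,0],
  ],
)

```text
clock: 6.28
tcp_pos: [0.4201, -0.3335, 0.0686]
orientation: [-0.0, 0.54, 0.841, 0.0]
wrist_force: [0.4, -0.8, -0.3]
finger_gap: 0.0852
```

```bash
python3 - <<'E'
from h import *
from workcell import env
import cv2
s=env.get_state(); print(s["tcp_pos"],s["finger_gap"])
d=env.read_camera("side"); T=s["tcp_pos"]
np.savez("pics/open.npz",color=d["color"])
a=cv2.imread("pics/p4.png"); a=cv2.resize(a,(90,72),interpolation=cv2.INTER_AREA)
b=d["color"][215:287,235:325,::-1]
o=[cv2.resize(x[0:60,5:65],(400,400),interpolation=cv2.INTER_CUBIC) for x in(a,b)]
cv2.imwrite("pics/p5.png",np.hstack(o))
for n,v in(("tcp-19mm",[0,0,-.019]),("tcp",[0,0,0]),("x+",[-.41*.042,.91*.042,-.01]),("x-",[.41*.042,-.91*.042,-.01])): print(n,((w2px(d,T+v)-[240,215])*400/60).round())
E
```

```text
[ 0.4200708  -0.33346281  0.06855205] 0.08520335810670036
tcp-19mm [181. 282.]
tcp [180. 257.]
x+ [131. 218.]
x- [232. 325.]
```

View pics/p5.png

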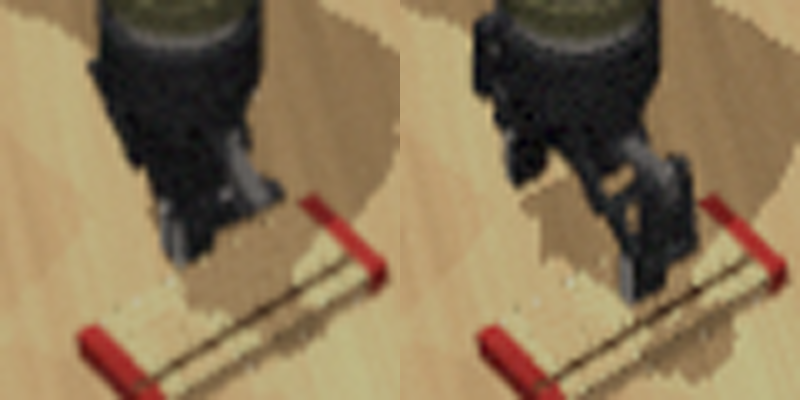

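The pictures show the fingers reaching about 20 mm less far ahead than stated. That explains closing over the top of the piece, which hasn't moved. I'll go down astride it and find the table by feel.

Call:
carry_out(
  steps=[
    [0.65,0,0,0,0,0,0],
    [0.65,0,0,0.025,0,0,0],
    [0.65,0,0,0.023,0,0,0],
    [0.65,0,0,0.003,0,0,0],
    [0.65,0,0,0.003,0,0,0],
    [0.65,0,0,0.002,0,0,0],
    [0.65,0,0,0,0,0,0],
  ],
)

```text
clock: 7.2
tcp_pos: [0.4204, -0.3338, 0.0132]
orientation: [0.0, 0.54, 0.841, -0.0]
wrist_force: [-0.2, 0.6, -0.1]
finger_gap: 0.0704
```

Call:
carry_out(
  steps=[
    [0.65,0,0,0.002,0,0,0],
    [0.65,0,0,0.001,0,0,0],
    [0.65,0,0,0,0,0,0],
  ],
)

```text
clock: 7.58
tcp_pos: [0.42, -0.3334, 0.0096]
orientation: [-0.0, 0.54, 0.841, 0.0]
wrist_force: [-0.1, 0.1, -0.5]
finger_gap: 0.0705
```

Call:
carry_out(
  steps=[
    [0.65,0,0,0.002,0,0,0],
    [0.65,0,0,0.001,0,0,0],
    [0.65,0,0,0,0,0,0],
  ],
)

```text
clock: 7.95
tcp_pos: [0.42, -0.3334, 0.0065]
orientation: [-0.0, 0.54, 0.841, 0.0]
wrist_force: [1.0, 0.1, 0.4]
finger_gap: 0.0705
```

Call:
carry_out(
  steps=[
    [0.65,0,0,0.002,0,0,0],
    [0.65,0,0,0.001,0,0,0],
    [0.65,0,0,0,0,0,0],
  ],
)

```text
clock: 8.32
tcp_pos: [0.42, -0.3334, 0.0035]
orientation: [-0.0, 0.54, 0.841, 0.0]
wrist_force: [0.2, 0.1, 0.3]
finger_gap: 0.0702
```

Call:
carry_out(
  steps=[
    [0.65,0,0,0.002,0,0,0],
    [0.65,0,0,0.001,0,0,0],
    [0.65,0,0,0,0,0,0],
  ],
)

```text
clock: 8.7
tcp_pos: [0.42, -0.3334, 0.0005]
orientation: [-0.0, 0.54, 0.841, 0.0]
wrist_force: [-0.3, 0.0, -0.8]
finger_gap: 0.0704
```

```bash
python3 - <<'E'
from h import *
from workcell import env
import cv2
s=env.get_state(); print(s["tcp_pos"],s["wrist_force"],s["finger_gap"])
d=env.read_camera("side")
cv2.imwrite("pics/p6.png",cv2.resize(d["color"][225:285,232:312,::-1],None,fx=10,fy=10,interpolation=cv2.INTER_CUBIC))
for k in(-1,1):
  for w in(-1,1): print(k,w,((w2px(d,s["tcp_pos"]*[1,1,0]+[-.41*.035*k+.91*.011*w,.91*.035*k+.41*.011*w,0.0])-[232,225])*10).round())
E
```

```text
[ 0.42000659 -0.33338123  0.00054323] [-0.30699252  0.02516674 -0.83147966] 0.07038312269284656
-1 -1 [390. 503.]
-1 1 [443. 470.]
1 -1 [266. 369.]
1 1 [319. 338.]
```

View pics/p6.png

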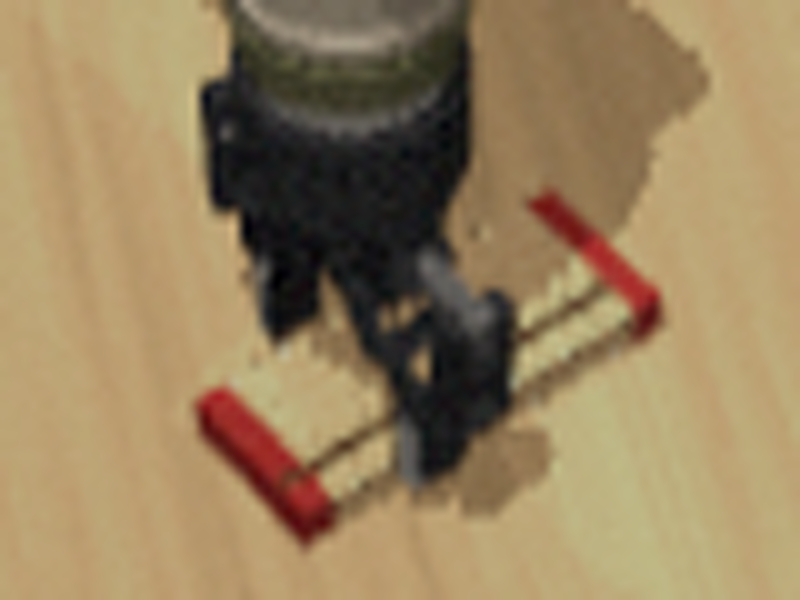

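The near fingertip shows at (410, 485), about 10 mm above the table, with a finger on each side of the piece. I'll go 6 mm lower and close.

Call:
carry_out(
  steps=[
    [0.65,0,0,0.002,0,0,0],
    [0.65,0,0,0.002,0,0,0],
    [0.65,0,0,0.002,0,0,0],
    [0.65,0,0,0,0,0,0],
  ],
)

```text
clock: 9.25
tcp_pos: [0.4199, -0.3333, -0.0056]
orientation: [-0.0, 0.54, 0.841, 0.0]
wrist_force: [-0.0, -0.4, 0.5]
finger_gap: 0.0705
```

Call:
carry_out(
  steps=[
    [-1,0,0,0,0,0,0],
    [-1,0,0,0,0,0,0],
    [-1,0,0,0,0,0,0],
    [-1,0,0,0,0,0,0],
  ],
  grip_force=50,
)

```text
clock: 9.75
tcp_pos: [0.4203, -0.3336, -0.005]
orientation: [0.0, 0.54, 0.841, 0.0]
wrist_force: [-0.6, 0.8, 4.4]
finger_gap: 0.0588
```

Call:
carry_out(
  steps=[
    [-1,0,0,-0.01,0,0,0],
    [-1,0,0,-0.03,0,0,0],
    [-1,0,0,-0.045,0,0,0],
    [-1,0,0,-0.045,0,0,0],
    [-1,0,0,0,0,0,0],
  ],
)

```text
clock: 10.38
tcp_pos: [0.422, -0.3355, 0.1288]
orientation: [0.004, 0.54, 0.841, -0.001]
wrist_force: [-0.3, -0.3, -2.1]
finger_gap: 0.0591
```

Call:
carry_out(
  steps=[
    [-1,0.018,0.012,0,0,0,0],
    [-1,0.036,0.025,0,0,0,0],
    [-1,0.036,0.025,0,0,0,0],
    [-1,0.036,0.025,0,0,0,0],
    [-1,0.036,0.025,0,0,0,0],
    [-1,0.036,0.025,0,0,0,0],
    [-1,0.036,0.025,0,0,0,0],
    [-1,0.036,0.025,0,0,0,0],
    [-1,0.036,0.025,0,0,0,0],
    [-1,0.036,0.025,0,0,0,0],
    [-1,0.021,0.012,0,0,0,0],
    [-1,0,0,0,0,0,-0.1],
    [-1,0,0,0,0,0,-0.17],
    [-1,0,0,0,0,0,-0.17],
    [-1,0,0,0,0,0,-0.17],
    [-1,0,0,0,0,0,-0.17],
    [-1,0,0,0,0,0,-0.17],
    [-1,0,0,0,0,0,-0.15],
    [-1,0,0,0,0,0,-0.05],
    [-1,0,0,0,0,0,0],
  ],
)

```text
clock: 12.88
tcp_pos: [0.4933, 0.1009, 0.123]
orientation: [-0.002, -0.004, 1.0, 0.0]
wrist_force: [0.9, 0.6, -0.5]
finger_gap: 0.0591
```

```bash
python3 -c "
from look import *
s=env.get_state(); print({k:np.round(s[k],4) for k in('tcp_pos','orientation','joint_pos','wrist_force','finger_gap')})
look('p7',[.51,.1,.08],56,56)"
```

```text
{'tcp_pos': array([0.4933, 0.1009, 0.123 ]), 'orientation': array([-1.9e-03, -4.3e-03,  1.0e+00,  1.0e-04]), 'joint_pos': array([ 4.2000e-02,  2.3680e-01, -3.1920e-01,  1.0186e+00,  3.0000e-04,
       -1.5373e+00]), 'wrist_force': array([ 0.8747,  0.592 , -0.5377]), 'finger_gap': np.float64(0.0591)}
top origin 167 130 scale 3.5714285714285716 3.5714285714285716
side origin 210 108 scale 3.5714285714285716 3.5714285714285716
```

View pics/p7.png

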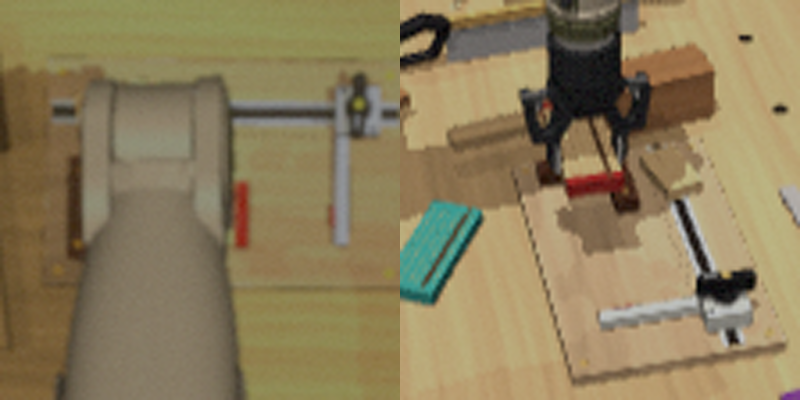

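```bash
python3 - <<'E'
from h import *
import cv2
d=np.load("pics/p7_top.npz"); c=d["color"].astype(int)
m=(c[:,:,0]-np.maximum(c[:,:,1],c[:,:,2])>60); m[:, :228]=0; m[:,245:]=0; m[:175]=0; m[210:]=0
v,u=np.nonzero(m); print(m.sum(),u.min(),u.max(),v.min(),v.max())
(cx,cy),wh,a=cv2.minAreaRect(np.c_[u,v].astype(np.float32)); print((cx,cy),wh,a)
for z in(.137,.146): print(z,px2w(d,u.max()+.5,cy,z).round(4),[px2w(d,cx,r,z).round(4)[0] for r in(v.min()-.5,v.max()+.5)])
E
```

```text
53 233 235 181 198
(234.0, 189.5) (17.0, 2.0) 90.0
0.137 [0.4952 0.057  0.137 ] [np.float64(0.5252), np.float64(0.4651)]
0.146 [0.4943 0.0567 0.146 ] [np.float64(0.5241), np.float64(0.4644)]
```

Piece held level; its centre is at (0.4945, 0.132), 9 mm from the fence and 6 mm from the block. Lowering.

Call:
carry_out(
  steps=[
    [-1,0,-0.002,0.01,0,0,0],
    [-1,0,0,0.03,0,0,0],
    [-1,0,0,0.035,0,0,0],
    [-1,0,0,0.022,0,0,0],
    [-1,0,0,0.006,0,0,0],
    [-1,0,0,0.003,0,0,0],
    [-1,0,0,0.002,0,0,0],
    [-1,0,0,0,0,0,0],
    [-1,0,0,0,0,0,0],
  ],
)

```text
clock: 14.1
tcp_pos: [0.4959, 0.0983, 0.0173]
orientation: [0.001, -0.004, 1.0, 0.0]
wrist_force: [0.4, 0.3, -0.8]
finger_gap: 0.0588
```

Call:
carry_out(
  steps=[
    [-1,0,0,0.001,0,0,0],
    [-1,0,0,0.001,0,0,0],
    [-1,0,0,0,0,0,0],
  ],
)

```text
clock: 14.48
tcp_pos: [0.4953, 0.0982, 0.0146]
orientation: [-0.0, -0.004, 1.0, 0.0]
wrist_force: [0.1, -0.3, -0.9]
finger_gap: 0.0588
```

Call:
carry_out(
  steps=[
    [-1,0,0,0.001,0,0,0],
    [-1,0,0,0.001,0,0,0],
    [-1,0,0,0,0,0,0],
  ],
)

```text
clock: 14.85
tcp_pos: [0.4955, 0.0982, 0.013]
orientation: [0.0, -0.004, 1.0, 0.0]
wrist_force: [-0.2, -0.2, 2.5]
finger_gap: 0.0589
```

Call:
carry_out(
  steps=[
    [-1,0,0.002,0,0,0,0],
    [-1,0,0.002,0,0,0,0],
    [-1,0,0.002,0,0,0,0],
    [-1,0,0,0,0,0,0],
  ],
)

```text
clock: 15.35
tcp_pos: [0.4958, 0.1044, 0.0129]
orientation: [0.0, -0.004, 1.0, 0.0]
wrist_force: [-0.0, -1.7, 4.7]
finger_gap: 0.0589
```

Call:
carry_out(
  steps=[
    [-1,-0.002,0,0,0,0,0],
    [-1,-0.002,0,0,0,0,0],
    [-1,-0.002,0,0,0,0,0],
    [-1,0,0,0,0,0,0],
  ],
)

```text
clock: 15.85
tcp_pos: [0.5006, 0.1048, 0.0129]
orientation: [-0.001, -0.005, 1.0, 0.001]
wrist_force: [-3.2, 0.6, 7.3]
finger_gap: 0.0586
```

Call:
carry_out(
  steps=[
    [-1,-0.001,0,0,0,0,0],
    [-1,-0.001,0,0,0,0,0],
    [-1,0,0,0,0,0,0],
  ],
)

```text
clock: 16.23
tcp_pos: [0.5023, 0.1049, 0.0129]
orientation: [-0.001, -0.005, 1.0, 0.001]
wrist_force: [-4.1, 0.9, 8.2]
finger_gap: 0.0587
```

Call:
carry_out(
  steps=[
    [-1,0,0.0015,0,0,0,0],
    [-1,0,0.001,0,0,0,0],
    [-1,0,0,0,0,0,0],
  ],
)

```text
clock: 16.6
tcp_pos: [0.5033, 0.1066, 0.0129]
orientation: [-0.0, -0.004, 1.0, -0.0]
wrist_force: [-0.8, -2.4, 5.7]
finger_gap: 0.0589
```

Call:
carry_out(
  steps=[
    [-1,-0.001,0,-0.0004,0,0,0],
    [-1,-0.001,0,0,0,0,0],
    [-1,0,0,0,0,0,0],
  ],
)

```text
clock: 16.98
tcp_pos: [0.504, 0.107, 0.013]
orientation: [-0.001, -0.004, 1.0, 0.0]
wrist_force: [-4.4, -1.1, 7.1]
finger_gap: 0.0585
```

Call:
carry_out(
  steps=[
    [-1,0,0.001,0,0,0,0],
    [-1,0,0.001,0,0,0,0],
    [-1,0,0,0,0,0,0],
  ],
)

```text
clock: 17.35
tcp_pos: [0.5041, 0.1077, 0.013]
orientation: [-0.001, -0.004, 1.0, -0.001]
wrist_force: [-4.4, -5.8, 7.3]
finger_gap: 0.0588
```

Call:
carry_out(
  steps=[
    [-1,-0.001,0.001,0,0,0,0],
    [-1,-0.001,0.001,0,0,0,0],
    [-1,0,0,0,0,0,0],
  ],
)

```text
clock: 17.73
tcp_pos: [0.504, 0.1078, 0.013]
orientation: [-0.003, -0.004, 1.0, -0.003]
wrist_force: [-9.4, -13.3, 14.3]
finger_gap: 0.0584
```

Call:
carry_out(
  steps=[
    [-1,-0.001,0.001,0,0,0,0],
    [-1,0,0,0,0,0,0],
    [-1,0,0,0,0,0,0],
  ],
)

```text
clock: 18.1
tcp_pos: [0.504, 0.108, 0.013]
orientation: [-0.004, -0.003, 1.0, -0.004]
wrist_force: [-12.4, -16.5, 16.3]
finger_gap: 0.0589
```

Call:
carry_out(
  steps=[
    [0.7,0,0,0,0,0,0],
    [0.8,0,0,0,0,0,0],
    [0.8,0,0,0,0,0,0],
    [0.8,0,0,-0.01,0,0,0],
    [0.8,0,0,-0.03,0,0,0],
    [0.8,0,0,-0.04,0,0,0],
    [0.8,0,0,-0.04,0,0,0],
    [0.8,0,0,0,0,0,0],
  ],
)

```text
clock: 19.1
tcp_pos: [0.5112, 0.1122, 0.1372]
orientation: [0.004, -0.004, 1.0, 0.0]
wrist_force: [-0.2, -0.4, -0.9]
finger_gap: 0.0768
```

Call:
carry_out(
  steps=[
    [0.5,-0.012,-0.02,0,0,0,0.1],
    [0.3,-0.0245,-0.04,0,0,0,0],
    [0.2,-0.0245,-0.04,0,0,0,0],
    [0.2,-0.0245,-0.04,0,0,0,0],
    [0.2,-0.0125,-0.019,0,0,0,0.1],
    [0.2,0,0,0,0,0,0.175],
    [0.2,0,0,0,0,0,0.175],
    [0.2,0,0,0,0,0,0.175],
    [0.2,0,0,0,0,0,0.175],
    [0.2,0,0,0,0,0,0.175],
    [0.2,0,0,0,0,0,0.175],
    [0.2,0,0,0,0,0,0.175],
    [0.2,0,0,0,0,0,0.145],
    [0.2,0,0,0,0,0,0],
    [0.2,0,0,0,0,0,0],
  ],
)

```text
clock: 20.98
tcp_pos: [0.5932, -0.0542, 0.1326]
orientation: [-0.0, 0.703, 0.711, -0.0]
wrist_force: [-0.9, -0.3, -1.4]
finger_gap: 0.0513
```

```bash
python3 -c "
from look import *
s=env.get_state(); print({k:np.round(s[k],4) for k in('tcp_pos','orientation','joint_pos','wrist_force','finger_gap')})
look('p8',[.54,.06,.04],56,50)
for n in('top','side'):
    d=np.load(f'pics/p8_{n}.npz'); c=d['color'].astype(int); m=((c[:,:,0]-np.maximum(c[:,:,1],c[:,:,2]))>55).astype(np.uint8)
    N,L,S,C=cv2.connectedComponentsWithStats(m)
    for i in range(1,N):
        p=px2w(d,*C[i],.036)
        if S[i][4]>8 and .4<p[0]<.66 and -.1<p[1]<.26: print(n,S[i],C[i].round(1),p.round(4))
"
```

```text
{'tcp_pos': array([ 0.5932, -0.0542,  0.1326]), 'orientation': array([-4.000e-04,  7.030e-01,  7.112e-01, -1.000e-04]), 'joint_pos': array([-2.2600e-01,  3.9510e-01, -6.9600e-02,  1.1068e+00,  2.0000e-04,
       -2.3760e-01]), 'wrist_force': array([-0.9009, -0.3215, -1.3718]), 'finger_gap': np.float64(0.0513)}
top origin 179 123 scale 3.5714285714285716 3.5714285714285716
side origin 226 127 scale 4.0 4.0
top [233 182   3   3   9] [234. 183.] [0.5286 0.0668 0.036 ]
top [193 187   3  11  29] [194.1 192.2] [0.4936 0.207  0.036 ]
side [253 155  10   4  17] [257.5 156.4] [0.4944 0.2102 0.036 ]
side [260 176  15   7  75] [267.  179.1] [0.5032 0.0618 0.036 ]
```

View pics/p8.png

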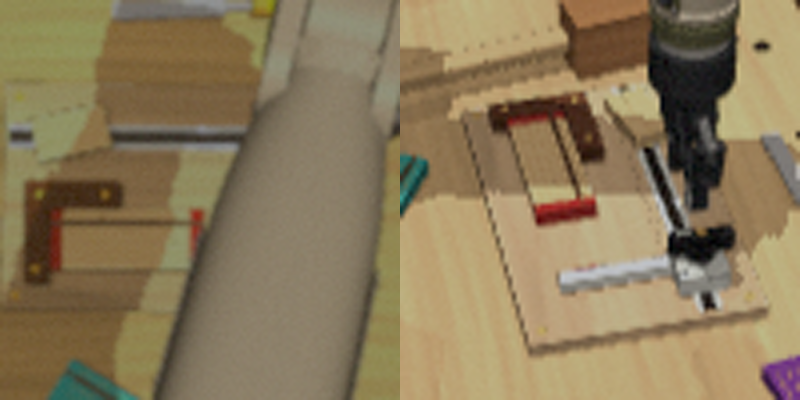

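The piece sits tight in the corner of the dark L: its red end is at the block and its long edge is on the fence. Now the knob.

Call:
carry_out(
  steps=[
    [0.2,0.007,0.0155,0,0,0,0],
    [0.2,0,0,0.02,0,0,0],
    [0.2,0,0,0.03,0,0,0],
    [0.2,0,0,0.02,0,0,0],
    [0.2,0,0,0.007,0,0,0],
    [0.2,0,0,0,0,0,0],
    [0.2,0,0,0,0,0,0],
  ],
)

```text
clock: 21.95
tcp_pos: [0.6097, -0.0474, 0.0572]
orientation: [0.001, 0.704, 0.71, 0.001]
wrist_force: [-0.3, -0.5, -0.5]
finger_gap: 0.0512
```

Call:
carry_out(
  steps=[
    [-0.3,0,0,0,0,0,0],
    [-0.6,0,0,0,0,0,0],
    [-0.8,0,0,0,0,0,0],
    [-0.8,0,0,0,0,0,0],
    [-0.8,0,0,0,0,0,0],
  ],
  grip_force=30,
)

```text
clock: 22.58
tcp_pos: [0.6092, -0.0472, 0.0567]
orientation: [0.0, 0.704, 0.71, 0.0]
wrist_force: [-1.0, 0.3, 5.5]
finger_gap: 0.0137
```

Call:
carry_out(
  steps=[
    [-0.4,0,0,0,0,0,0],
    [-0.4,0,0,-0.003,0,0,0],
    [-0.4,0,0,0,0,0,0],
    [-0.9,0,0,0,0,0,0],
    [-0.9,0,0,0,0,0,0],
    [-0.9,0,0,0,0,0,0],
  ],
  grip_force=60,
)

```text
clock: 23.32
tcp_pos: [0.6089, -0.0472, 0.0592]
orientation: [0.0, 0.704, 0.71, 0.0]
wrist_force: [-0.3, -0.0, 1.1]
finger_gap: 0.0124
```

Call:
carry_out(
  steps=[
    [-0.9,0.004,0,0,0,0,0],
    [-0.9,0.01,0,0,0,0,0],
    [-0.9,0.015,0,0,0,0,0],
    [-0.9,0.015,0,0,0,0,0],
    [-0.9,0.015,0,0,0,0,0],
    [-0.9,0.012,0,0,0,0,0],
    [-0.9,0.006,0,0,0,0,0],
    [-0.9,0.003,0,0,0,0,0],
    [-0.9,0,0,0,0,0,0],
  ],
)

```text
clock: 24.45
tcp_pos: [0.6084, 0.0334, 0.0592]
orientation: [-0.0, 0.704, 0.71, 0.001]
wrist_force: [1.3, 1.1, 1.0]
finger_gap: 0.0125
```

Call:
carry_out(
  steps=[
    [-0.9,0.002,0,0,0,0,0],
    [-0.9,0.002,0,0,0,0,0],
    [-0.9,0,0,0,0,0,0],
  ],
)

```text
clock: 24.82
tcp_pos: [0.6083, 0.0367, 0.0592]
orientation: [0.0, 0.704, 0.71, 0.0]
wrist_force: [1.9, -0.8, 0.9]
finger_gap: 0.0127
```

Call:
carry_out(
  steps=[
    [-0.9,0.001,0,0,0,0,0],
    [-0.9,0.001,0,0,0,0,0],
    [-0.9,0.001,0,0,0,0,0],
    [-0.9,0,0,0,0,0,0],
  ],
)

```text
clock: 25.32
tcp_pos: [0.6083, 0.04, 0.0592]
orientation: [0.0, 0.704, 0.71, 0.0]
wrist_force: [3.1, -1.1, 1.3]
finger_gap: 0.0122
```

Call:
carry_out(
  steps=[
    [-0.9,0.001,0,0,0,0,0],
    [-0.9,0.001,0,0,0,0,0],
    [-0.9,0,0,0,0,0,0],
  ],
)

```text
clock: 25.7
tcp_pos: [0.6083, 0.0418, 0.0592]
orientation: [0.0, 0.704, 0.71, 0.0]
wrist_force: [3.2, -2.9, 1.2]
finger_gap: 0.0121
```

Call:
carry_out(
  steps=[
    [-0.9,0.001,0,0,0,0,0],
    [-0.9,0.001,0,0,0,0,0],
    [-0.9,0,0,0,0,0,0],
  ],
)

```text
clock: 26.08
tcp_pos: [0.6083, 0.0432, 0.0592]
orientation: [0.001, 0.704, 0.71, -0.0]
wrist_force: [2.6, -4.0, 1.0]
finger_gap: 0.0123
```

Call:
carry_out(
  steps=[
    [-0.9,0.001,0,0,0,0,0],
    [-0.9,0,0,0,0,0,0],
  ],
)

```text
clock: 26.32
tcp_pos: [0.6083, 0.0433, 0.0592]
orientation: [0.001, 0.704, 0.71, -0.001]
wrist_force: [4.1, -7.0, 1.2]
finger_gap: 0.0126
```

Call:
carry_out(
  steps=[
    [-0.9,0,0,0,0,0,0.17],
    [-0.9,0,0,0,0,0,0.17],
    [-0.9,0,0,0,0,0,0.17],
    [-0.9,0,0,0,0,0,0.17],
    [-0.9,0,0,0,0,0,0.17],
    [-0.9,0,0,0,0,0,0.17],
    [-0.9,0,0,0,0,0,0],
    [-0.9,0,0,0,0,0,0],
  ],
)

```text
clock: 27.32
tcp_pos: [0.6086, 0.0439, 0.0592]
orientation: [0.001, 0.961, 0.276, 0.0]
wrist_force: [5.1, -4.4, 0.6]
finger_gap: 0.0125
```

```bash
cat > st.py <<'E'
from workcell import env
import numpy as np
s=env.get_state(); q=s["orientation"]; print(s["clock"],{k:np.round(s[k],4).tolist() for k in('tcp_pos','joint_pos','wrist_force','ft_torque','finger_gap')},"yaw",round(float(2*np.arctan2(q[2],q[1])),4))
E
python3 st.py
```

```text
27.325 {'tcp_pos': [0.6086, 0.0439, 0.0592], 'joint_pos': [-0.0587, 0.4754, -0.1364, 0.9579, -0.0014, 0.9528], 'wrist_force': [5.0553, -4.443, 0.5772], 'ft_torque': [-1.0679, -0.9802, -0.0166], 'finger_gap': 0.0125} yaw 0.5593
```

Call:
carry_out(
  steps=[
    [-0.2,0,0,0,0,0,0],
    [0.1,0,0,0,0,0,0],
    [0.1,0,0,-0.015,0,0,0],
    [0.1,0,0,-0.03,0,0,0],
    [0.1,0,0,0,0,0,-0.17],
    [0.1,0,0,0,0,0,-0.18],
    [0.1,0,0,0,0,0,-0.18],
    [0.1,0,0,0,0,0,-0.18],
    [0.1,0,0,0,0,0,-0.18],
    [0.1,0,0,0,0,0,-0.18],
    [0.1,0,0,0,0,0,-0.18],
    [0.1,0,0,0,0,0,-0.18],
    [0.1,0,0,0,0,0,-0.18],
    [0.1,0,0,0,0,0,-0.18],
    [0.1,0,0,0,0,0,-0.18],
    [0.1,0,0,0,0,0,-0.18],
    [0.1,0,0,0,0,0,-0.18],
    [0.1,0,0,0,0,0,-0.18],
    [0.1,0,0,0,0,0,-0.18],
    [0.1,0,0,0,0,0,-0.18],
  ],
)

```text
clock: 29.82
tcp_pos: [0.6079, 0.0451, 0.1052]
orientation: [0.0, -0.147, 0.989, 0.0]
wrist_force: [0.4, -0.6, 0.7]
finger_gap: 0.0468
```

Call:
carry_out(
  steps=[
    [0.1,0,0,0,0,0,-0.18],
    [0.1,0,0,0,0,0,-0.09],
    [0.1,0,0,0,0,0,0],
    [0.1,0,0,0,0,0,0],
  ],
)

```text
clock: 30.32
tcp_pos: [0.6081, 0.045, 0.1047]
orientation: [0.0, -0.275, 0.961, 0.0]
wrist_force: [-0.4, 0.7, -0.7]
finger_gap: 0.0473
```

```bash
python3 st.py; python3 - <<'E'
from h import *
from workcell import env
import cv2
d=env.read_camera("top"); s=env.read_camera("side")
np.savez("pics/k_side.npz",**s)
u,v=w2px(s,[.57,.05,.06]).astype(int); print(u,v)
cv2.imwrite("pics/p9.png",cv2.resize(s["color"][v-35:v+35,u-45:u+45,::-1],None,fx=8,fy=8,interpolation=cv2.INTER_CUBIC))
E
```

```text
30.325 {'tcp_pos': [0.6081, 0.045, 0.1047], 'joint_pos': [-0.0579, 0.4386, -0.0746, 1.0571, 0.0002, -2.1858], 'wrist_force': [-0.3738, 0.6658, -0.6823], 'ft_torque': [-0.0258, 0.0283, -0.0201], 'finger_gap': 0.0473} yaw 3.6986
284 173
```

Call:
carry_out(
  steps=[
    [0.1,0,0,0.02,0,0,0],
    [0.1,0,0,0.0195,0,0,0],
    [0.1,0,0,0.006,0,0,0],
    [0.1,0,0,0,0,0,0],
    [-0.6,0,0,0,0,0,0],
    [-1,0,0,0,0,0,0],
    [-1,0,0,0,0,0,0],
    [-1,0,0,0,0,0,0],
    [-1,0,0,0,0,0,0],
  ],
  grip_force=110,
)

```text
clock: 31.55
tcp_pos: [0.6084, 0.0446, 0.0598]
orientation: [0.001, -0.276, 0.961, -0.0]
wrist_force: [-2.5, -0.5, 6.4]
finger_gap: 0.011
```

```bash
python3 st.py
```

```text
31.55 {'tcp_pos': [0.6084, 0.0446, 0.0598], 'joint_pos': [-0.0582, 0.4743, -0.1365, 0.9585, -0.0002, -2.1872], 'wrist_force': [-2.4599, -0.4635, 6.3977], 'ft_torque': [-0.1467, 0.4604, 0.0153], 'finger_gap': 0.011} yaw 3.6999
```

Call:
carry_out(
  steps=[
    [-1,0,0,0,0,0,0.1],
    [-1,0,0,0,0,0,0.06],
    [-1,0,0,0,0,0,0],
  ],
)

```text
clock: 31.92
tcp_pos: [0.6087, 0.0447, 0.0599]
orientation: [0.001, -0.198, 0.98, -0.0]
wrist_force: [-2.6, -0.3, 4.5]
finger_gap: 0.0111
```

```bash
python3 st.py
```

```text
31.925 {'tcp_pos': [0.6087, 0.0447, 0.0599], 'joint_pos': [-0.0581, 0.4744, -0.1363, 0.9582, 0.0, -2.0267], 'wrist_force': [-2.5582, -0.336, 4.5294], 'ft_torque': [-0.0961, 0.3345, -0.0247], 'finger_gap': 0.0111} yaw 3.5394
```

Call:
carry_out(
  steps=[
    [-1,0,0,0,0,0,0.08],
    [-1,0,0,0,0,0,0.08],
    [-1,0,0,0,0,0,0],
  ],
)

```text
clock: 32.3
tcp_pos: [0.6089, 0.0448, 0.0598]
orientation: [0.001, -0.119, 0.993, -0.0]
wrist_force: [-0.7, -0.2, 5.2]
finger_gap: 0.0108
```

```bash
python3 st.py
```

```text
32.3 {'tcp_pos': [0.6089, 0.0448, 0.0598], 'joint_pos': [-0.0581, 0.4745, -0.1362, 0.9578, 0.0001, -1.8676], 'wrist_force': [-0.7117, -0.1997, 5.1731], 'ft_torque': [-0.0782, 0.177, 0.0002], 'finger_gap': 0.0108} yaw 3.3803
```

Call:
carry_out(
  steps=[
    [-1,0,0,0,0,0,0.08],
    [-1,0,0,0,0,0,0.08],
    [-1,0,0,0,0,0,0],
  ],
)

```text
clock: 32.67
tcp_pos: [0.6091, 0.0448, 0.0599]
orientation: [0.001, -0.039, 0.999, -0.0]
wrist_force: [-0.6, 0.3, 4.5]
finger_gap: 0.0112
```

```bash
python3 st.py
```

```text
32.675 {'tcp_pos': [0.6091, 0.0448, 0.0599], 'joint_pos': [-0.0581, 0.4746, -0.136, 0.9575, 0.0002, -1.7076], 'wrist_force': [-0.5919, 0.2613, 4.463], 'ft_torque': [0.0174, 0.0426, 0.0202], 'finger_gap': 0.0112} yaw 3.2203
```

Call:
carry_out(
  steps=[
    [-1,0,0,0,0,0,0.08],
    [-1,0,0,0,0,0,0.08],
    [-1,0,0,0,0,0,0],
  ],
)

```text
clock: 33.05
tcp_pos: [0.6094, 0.0447, 0.0598]
orientation: [0.002, 0.04, 0.999, 0.0]
wrist_force: [0.3, -0.7, 5.9]
finger_gap: 0.0113
```

```bash
python3 st.py
```

```text
33.05 {'tcp_pos': [0.6094, 0.0447, 0.0598], 'joint_pos': [-0.0581, 0.4747, -0.1359, 0.9571, 0.0002, -1.5487], 'wrist_force': [0.3265, -0.7266, 5.9126], 'ft_torque': [-0.042, -0.1087, -0.0074], 'finger_gap': 0.0113} yaw 3.0614
```

Call:
carry_out(
  steps=[
    [-1,0,0.001,0,0,0,0],
    [-1,0,0.001,0,0,0,0],
    [-1,0,0,0,0,0,0],
  ],
)

```text
clock: 33.42
tcp_pos: [0.6094, 0.045, 0.0598]
orientation: [0.001, 0.04, 0.999, -0.002]
wrist_force: [0.5, -5.2, 6.2]
finger_gap: 0.0111
```

```bash
python3 st.py
```

```text
33.425 {'tcp_pos': [0.6094, 0.045, 0.0598], 'joint_pos': [-0.0559, 0.4752, -0.1351, 0.9577, -0.0033, -1.5462], 'wrist_force': [0.5042, -5.2479, 6.1683], 'ft_torque': [-1.1476, 0.0457, -0.0752], 'finger_gap': 0.0111} yaw 3.061
```

Call:
carry_out(
  steps=[
    [-1,0,0,0,0,0,0.08],
    [-1,0,0,0,0,0,0.04],
    [-1,0,0,0,0,0,0],
  ],
)

```text
clock: 33.8
tcp_pos: [0.6096, 0.045, 0.0599]
orientation: [0.002, 0.1, 0.995, -0.001]
wrist_force: [0.8, -5.3, 5.1]
finger_gap: 0.0107
```

```bash
python3 st.py
```

```text
33.8 {'tcp_pos': [0.6096, 0.045, 0.0599], 'joint_pos': [-0.0561, 0.4753, -0.1349, 0.9574, -0.0031, -1.4258], 'wrist_force': [0.8325, -5.3192, 5.0634], 'ft_torque': [-1.1706, -0.098, -0.0233], 'finger_gap': 0.0107} yaw 2.9405
```

Call:
carry_out(
  steps=[
    [-1,0,0,0,0,0,0.08],
    [-1,0,0,0,0,0,0.04],
    [-1,0,0,0,0,0,0],
  ],
)

```text
clock: 34.17
tcp_pos: [0.6098, 0.0449, 0.0598]
orientation: [0.002, 0.16, 0.987, -0.001]
wrist_force: [-0.4, -5.6, 5.1]
finger_gap: 0.0109
```

```bash
python3 st.py
```

```text
34.175 {'tcp_pos': [0.6098, 0.0449, 0.0598], 'joint_pos': [-0.0561, 0.4753, -0.1348, 0.9571, -0.0032, -1.3058], 'wrist_force': [-0.4416, -5.6153, 5.1261], 'ft_torque': [-1.1402, -0.1605, -0.0458], 'finger_gap': 0.0109} yaw 2.8205
```

Call:
carry_out(
  steps=[
    [-1,0,0,0,0,0,0.08],
    [-1,0,0,0,0,0,0.04],
    [-1,0,0,0,0,0,0],
  ],
)

```text
clock: 34.55
tcp_pos: [0.61, 0.0448, 0.0599]
orientation: [0.002, 0.219, 0.976, -0.001]
wrist_force: [1.4, -5.3, 4.2]
finger_gap: 0.0112
```

```bash
python3 st.py
```

```text
34.55 {'tcp_pos': [0.61, 0.0448, 0.0599], 'joint_pos': [-0.0561, 0.4754, -0.1347, 0.9569, -0.0033, -1.1858], 'wrist_force': [1.439, -5.2809, 4.2113], 'ft_torque': [-1.1722, -0.2761, -0.0509], 'finger_gap': 0.0112} yaw 2.7005
```

Call:
carry_out(
  steps=[
    [-1,0,0,0,0,0,0.08],
    [-1,0,0,0,0,0,0.04],
    [-1,0,0,0,0,0,0],
  ],
)

```text
clock: 34.92
tcp_pos: [0.6101, 0.0447, 0.0599]
orientation: [0.002, 0.277, 0.961, -0.001]
wrist_force: [2.4, -6.1, 4.0]
finger_gap: 0.0111
```

```bash
python3 st.py
```

```text
34.925 {'tcp_pos': [0.6101, 0.0447, 0.0599], 'joint_pos': [-0.0562, 0.4754, -0.1346, 0.9566, -0.0035, -1.0658], 'wrist_force': [2.3677, -6.1217, 4.0444], 'ft_torque': [-1.3096, -0.3561, -0.0447], 'finger_gap': 0.0111} yaw 2.5804
```

Call:
carry_out(
  steps=[
    [-1,0,0,0,0,0,0.08],
    [-1,0,0,0,0,0,0.02],
    [-1,0,0,0,0,0,0],
  ],
)

```text
clock: 35.3
tcp_pos: [0.6103, 0.0446, 0.0599]
orientation: [0.003, 0.324, 0.946, -0.001]
wrist_force: [1.5, -5.0, 4.2]
finger_gap: 0.0113
```

```bash
python3 st.py
```

```text
35.3 {'tcp_pos': [0.6103, 0.0446, 0.0599], 'joint_pos': [-0.0563, 0.4755, -0.1345, 0.9565, -0.0037, -0.9662], 'wrist_force': [1.4831, -5.0437, 4.1934], 'ft_torque': [-1.3263, -0.4307, 0.1236], 'finger_gap': 0.0113} yaw 2.4807
```

Call:
carry_out(
  steps=[
    [-1,0,0,0,0,0,0.08],
    [-1,0,0,0,0,0,0.02],
    [-1,0,0,0,0,0,0],
  ],
)

```text
clock: 35.67
tcp_pos: [0.6103, 0.0446, 0.0599]
orientation: [0.003, 0.371, 0.929, -0.001]
wrist_force: [1.7, -6.8, 3.1]
finger_gap: 0.0111
```

```bash
python3 st.py
```

```text
35.675 {'tcp_pos': [0.6103, 0.0446, 0.0599], 'joint_pos': [-0.0562, 0.4755, -0.1344, 0.9563, -0.004, -0.8669], 'wrist_force': [1.7476, -6.7788, 3.1017], 'ft_torque': [-1.4297, -0.4164, 0.3847], 'finger_gap': 0.0111} yaw 2.3814
```

Call:
carry_out(
  steps=[
    [-1,0,0,0,0,0,0.08],
    [-1,0,0,0,0,0,0.02],
    [-1,0,0,0,0,0,0],
  ],
)

```text
clock: 36.05
tcp_pos: [0.6105, 0.0444, 0.0599]
orientation: [0.003, 0.417, 0.909, -0.001]
wrist_force: [2.6, -6.5, 4.4]
finger_gap: 0.0114
```

```bash
python3 st.py
```

```text
36.05 {'tcp_pos': [0.6105, 0.0444, 0.0599], 'joint_pos': [-0.0563, 0.4755, -0.1344, 0.9562, -0.0042, -0.7669], 'wrist_force': [2.6457, -6.5212, 4.3909], 'ft_torque': [-1.5199, -0.5028, 0.3954], 'finger_gap': 0.0114} yaw 2.2814
```

Call:
carry_out(
  steps=[
    [-1,0,0,0,0,0,0.08],
    [-1,0,0,0,0,0,0.02],
    [-1,0,0,0,0,0,0],
  ],
)

```text
clock: 36.42
tcp_pos: [0.6106, 0.0443, 0.0599]
orientation: [0.003, 0.462, 0.887, -0.001]
wrist_force: [2.4, -6.6, 3.3]
finger_gap: 0.0114
```

```bash
python3 st.py
```

```text
36.425 {'tcp_pos': [0.6106, 0.0443, 0.0599], 'joint_pos': [-0.0564, 0.4756, -0.1343, 0.956, -0.0044, -0.667], 'wrist_force': [2.4107, -6.559, 3.3048], 'ft_torque': [-1.6324, -0.5301, 0.4426], 'finger_gap': 0.0114} yaw 2.1814
```

The bite came at tool yaw of about 2.57 to 2.48, with torque jumping to about 0.43 N·m. The quarter turn comes next. I expect about 0.80 N·m at its end, less the −0.045 sensor bias.

Call:
carry_out(
  steps=[
    [-1,0,0,0,0,0,0.1],
    [-1,0,0,0,0,0,0.15],
    [-1,0,0,0,0,0,0.15],
    [-1,0,0,0,0,0,0.1],
    [-1,0,0,0,0,0,0],
  ],
)

```text
clock: 37.05
tcp_pos: [0.6108, 0.0436, 0.0599]
orientation: [0.004, 0.667, 0.745, -0.001]
wrist_force: [2.5, -9.8, 2.8]
finger_gap: 0.0111
```

```bash
python3 st.py
```

```text
37.05 {'tcp_pos': [0.6108, 0.0436, 0.0599], 'joint_pos': [-0.0569, 0.4757, -0.1342, 0.9558, -0.0058, -0.1664], 'wrist_force': [2.4791, -9.7954, 2.8025], 'ft_torque': [-2.0562, -0.6576, 0.4137], 'finger_gap': 0.0111} yaw 1.6803
```

Call:
carry_out(
  steps=[
    [-1,0,0,0,0,0,0.1],
    [-1,0,0,0,0,0,0.15],
    [-1,0,0,0,0,0,0.15],
    [-1,0,0,0,0,0,0.1],
    [-1,0,0,0,0,0,0],
  ],
)

```text
clock: 37.67
tcp_pos: [0.6106, 0.0428, 0.0599]
orientation: [0.004, 0.831, 0.556, -0.0]
wrist_force: [1.8, -11.4, 4.4]
finger_gap: 0.0112
```

```bash
python3 st.py
```

```text
37.675 {'tcp_pos': [0.6106, 0.0428, 0.0599], 'joint_pos': [-0.0575, 0.4756, -0.1342, 0.956, -0.0072, 0.3333], 'wrist_force': [1.8076, -11.4307, 4.4154], 'ft_torque': [-2.5439, -0.4258, 0.5541], 'finger_gap': 0.0112} yaw 1.18
```

Call:
carry_out(
  steps=[
    [-1,0,0,0,0,0,0.1],
    [-1,0,0,0,0,0,0.1],
    [-1,0,0,0,0,0,0],
  ],
)

```text
clock: 38.05
tcp_pos: [0.6105, 0.0426, 0.0599]
orientation: [0.005, 0.882, 0.471, 0.0]
wrist_force: [2.0, -11.8, 3.5]
finger_gap: 0.0111
```

```bash
python3 st.py
```

```text
38.05 {'tcp_pos': [0.6105, 0.0426, 0.0599], 'joint_pos': [-0.0576, 0.4755, -0.1343, 0.9562, -0.0077, 0.5332], 'wrist_force': [1.9908, -11.7804, 3.4611], 'ft_torque': [-2.6721, -0.3645, 0.6186], 'finger_gap': 0.0111} yaw 0.9799
```

Call:
carry_out(
  steps=[
    [-0.2,0,0,0,0,0,0],
    [0.1,0,0,0,0,0,0],
    [0.1,0,0,-0.015,0,0,0],
    [0.1,0,0,-0.035,0,0,0],
    [0.1,-0.03,0.006,-0.02,0,0,0],
    [0.1,-0.055,0.012,0,0,0,0],
    [0.1,-0.055,0.012,0,0,0,0],
    [0.1,-0.055,0.012,0,0,0,0],
    [0.1,-0.05,0.012,0,0,0,0],
    [0.1,0,0,0,0,0,0],
  ],
)

```text
clock: 39.3
tcp_pos: [0.5159, -0.1897, 0.1297]
orientation: [0.001, 0.883, 0.469, 0.0]
wrist_force: [-0.1, 0.1, 0.0]
finger_gap: 0.0469
```

```bash
python3 st.py; python3 - <<'E'
from h import *
from workcell import env
import cv2
ims=[env.read_camera("top") for _ in range(6)]
c=ims[0]; A=np.mean([i["color"] for i in ims],0)
np.savez("pics/k_top.npz",color=A.astype(np.uint8),K=c["K"],R=c["R"],t=c["t"])
a=A[140:215,185:275,::-1].astype(np.uint8)
u,v=w2px(c,[.609,.043,.08]); print("pred knob",u,v)
b=A[int(v)-14:int(v)+14,int(u)-17:int(u)+17,::-1].astype(np.uint8)
a=cv2.resize(a,(800,340)) if 0 else cv2.resize(a,(400,333),interpolation=cv2.INTER_CUBIC)
b=cv2.resize(b,(400,333),interpolation=cv2.INTER_CUBIC); cv2.imwrite("pics/p10.png",np.hstack([a,b]))
g=A.mean(2); y0,x0=int(v)-12,int(u)-12; w=g[y0:y0+25,x0:x0+25]; m=w<45
print(np.round(w[::1,::1]).astype(int))
E
```

```text
39.3 {'tcp_pos': [0.5159, -0.1897, 0.1297], 'joint_pos': [-0.4984, 0.3113, -0.1997, 1.0583, -0.0002, 0.097], 'wrist_force': [-0.0901, 0.1367, 0.0106], 'ft_torque': [0.0112, -0.0273, -0.0107], 'finger_gap': 0.0469} yaw 0.9755
pred knob 240.8014502088119 158.5565945991689
[[114 116 114 116 115 118 120 118 116 117 116 116 114 115 116 117 118 116
  112 109 101  91  88  88  86]
 [118 118 118 118 117 120 121 121 119 119 118 118 118 117 118 120 119 118
  115 113 102  92  89  88  88]
 [125 125 125 125 123 124 124 123 123 124 124 123 124 123 121 123 123 122
  122 117 104  94  92  91  92]
 [126 127 125 126 126 126 126 126 125 124 124 126 125 124 126 125 124 124
  123 114 100  96  95  92  93]
 [125 126 125 126 125 126 126 126 125 125 126 123 117 110 118 121 113 105
  109 106  97  95  94  94  95]
 [124 125 125 125 125 124 125 124 126 123 123 115 103  96 101 100  83  74
   80  89  92  92  92  93  92]
 [125 125 124 125 125 124 125 123 125 124 117 105  98  94  85  71  72  69
   59  77  92  92  92  93  92]
 [125 124 124 124 124 123 118 113 120 125 122 114 104  95  76  69  91  85
   56  66  85  89  9
[... 1096 characters left out ...]
65  48  47  49  69  91 100 111 123 122
  122 112 103 109 115 119 121]
 [131 129 127 128 118 105 101  88  65  49  48  59  93 112 114 121 121 108
  108 103  94  98 103 107 107]
 [124 124 124 124 114 101  95  88  68  50  52  92 114 113 113 117 116 104
  105 100  84  86  90  93  96]
 [123 118 121 122 115 109 104 104  99  84  80  95  98  90  89  93  93  90
   88  86  82  84  87  89  89]
 [124 121 122 122 121 119 113 122 131 124 117 102  82  80  82  83  82  83
   81  83  87  88  88  87  88]
 [125 125 125 126 126 124 115 128 140 134 130 112  89  88  92  92  93  92
   89  91  91  92  92  92  92]
 [127 128 127 127 127 120 111 124 135 132 130 114  92  91  96  95  95  96
   95  95  94  94  95  94  94]]
```

View pics/p10.png

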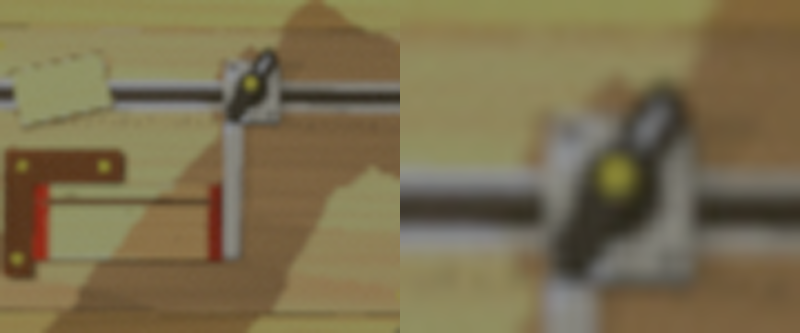

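The picture shows the nose against the red end of the piece, both ends and the fence edge tight, and the bar turned to about −26°. I'll fit the bar angle numerically.

```bash
python3 - <<'E'
from h import *
from scipy.ndimage import map_coordinates
from scipy.optimize import differential_evolution as DE
def fit(f,x,y,lo,hi):
    d=np.load(f); d={k:d[k] for k in("color","K","R","t")}; g=d["color"].astype(float).mean(2)
    L,W=np.meshgrid(np.linspace(-.042,.042,43),np.linspace(-.014,.014,29)); 
    ins=(abs(L)<.031)&(abs(W)<.0065); out=~((abs(L)<.033)&(abs(W)<.008)); 
    ok=abs(L)>.012                      # skip hub
    def val(p):
        c,s=np.cos(p[2]),np.sin(p[2]); X=np.stack([p[0]+c*L-s*W,p[1]+s*L+c*W,0*L+.08],-1)
        q=(X@d["R"].T+d["t"])@d["K"].T; v=map_coordinates(g,[q[...,1]/q[...,2],q[...,0]/q[...,2]],order=1)
        return v
    def cost(p):
        v=np.minimum(val(p),100); return v[ins&ok].mean()-v[out&ok].mean()
    r=DE(cost,[(x-.008,x+.008),(y-.008,y+.008),(lo,hi)],seed=1,maxiter=80); print(f,r.x.round(4),np.degrees(r.x[2]).round(2),round(r.fun,1))
fit("pics/top0.npz",.608,-.047,-.4,.4)
fit("pics/k_top.npz",.608,.043,-.9,.0)
E
```

```text
pics/top0.npz [ 0.6069 -0.047  -0.0385] -2.2 -31.8
pics/k_top.npz [ 0.6087  0.0403 -0.5695] -32.63 -31.0
```

Call:
carry_out(
  steps=[
    [0.1,0.03,-0.0065,0,0,0,0],
    [0.1,0.049,-0.0107,0,0,0,0],
    [0.1,0.049,-0.0107,0,0,0,0],
    [0.1,0.049,-0.0107,0,0,0,0],
    [0.1,0.049,-0.0107,0,0,0,0],
    [0.1,0.0196,-0.004,0,0,0,-0.055],
    [0.1,0,0,0,0,0,0],
    [0.1,0,0,0,0,0,0],
  ],
)

```text
clock: 40.6
tcp_pos: [0.6086, 0.0464, 0.1284]
orientation: [0.0, 0.869, 0.495, -0.0]
wrist_force: [0.9, -0.3, -0.6]
finger_gap: 0.0467
```

```bash
python3 st.py
```

```text
40.6 {'tcp_pos': [0.6086, 0.0464, 0.1284], 'joint_pos': [-0.0552, 0.425, -0.0346, 1.1118, -0.0004, 0.4809], 'wrist_force': [0.8519, -0.3277, -0.6212], 'ft_torque': [-0.0253, 0.0215, -0.0612], 'finger_gap': 0.0467} yaw 1.0347
```

Call:
carry_out(
  steps=[
    [0.1,-0.0021,0.0021,0.01,0,0,0],
    [0.1,0,0,0.03,0,0,0],
    [0.1,0,0,0.02,0,0,0],
    [0.1,0,0,0.008,0,0,0],
    [0.1,0,0,0,0,0,0],
    [-0.5,0,0,0,0,0,0],
    [-1,0,0,0,0,0,0],
    [-1,0,0,0,0,0,0],
    [-1,0,0,0,0,0,0],
    [-1,0,0,0,0,0,0],
  ],
)

```text
clock: 41.85
tcp_pos: [0.6102, 0.043, 0.0621]
orientation: [0.001, 0.869, 0.494, 0.0]
wrist_force: [-3.0, -3.5, 5.5]
finger_gap: 0.0109
```

```bash
python3 st.py
```

```text
41.85 {'tcp_pos': [0.6102, 0.043, 0.0621], 'joint_pos': [-0.0598, 0.4752, -0.1288, 0.9653, -0.002, 0.4766], 'wrist_force': [-3.012, -3.4547, 5.534], 'ft_torque': [-0.6936, 0.6131, -0.0434], 'finger_gap': 0.0109} yaw 1.0343
```

Call:
carry_out(
  steps=[
    [-1,0,0,0,0,0,0.08],
    [-1,0,0,0,0,0,0.06],
    [-1,0,0,0,0,0,0.025],
    [-1,0,0,0,0,0,0],
    [-1,0,0,0,0,0,0],
  ],
)

```text
clock: 42.48
tcp_pos: [0.6101, 0.0429, 0.0621]
orientation: [0.001, 0.907, 0.422, -0.0]
wrist_force: [-2.9, -4.3, 5.6]
finger_gap: 0.0113
```

```bash
python3 st.py
```

```text
42.475 {'tcp_pos': [0.6101, 0.0429, 0.0621], 'joint_pos': [-0.0597, 0.4752, -0.1289, 0.9653, -0.0026, 0.64], 'wrist_force': [-2.8577, -4.2819, 5.564], 'ft_torque': [-0.9107, 0.5147, 0.7144], 'finger_gap': 0.0113} yaw 0.8711
```

Call:
carry_out(
  steps=[
    [-0.2,0,0,0,0,0,0],
    [0.1,0,0,0,0,0,0],
    [0.1,0,0,-0.015,0,0,0],
    [0.1,0,0,-0.035,0,0,0],
    [0.1,-0.03,0.006,-0.02,0,0,0],
    [0.1,-0.055,0.012,0,0,0,0],
    [0.1,-0.055,0.012,0,0,0,0],
    [0.1,-0.055,0.012,0,0,0,0],
    [0.1,-0.05,0.012,0,0,0,0],
    [0.1,0,0,0,0,0,0],
  ],
)

```text
clock: 43.72
tcp_pos: [0.4923, -0.181, 0.1318]
orientation: [0.001, 0.908, 0.419, 0.0]
wrist_force: [0.3, 0.2, 0.1]
finger_gap: 0.0471
```

```bash
python3 st.py; python3 - <<'E'
from h import *
from workcell import env
import cv2
from scipy.ndimage import map_coordinates
from scipy.optimize import minimize_scalar
ims=[env.read_camera("top") for _ in range(6)]; c=ims[0]
np.savez("pics/k2_top.npz",color=np.mean([i["color"] for i in ims],0).astype(np.uint8),K=c["K"],R=c["R"],t=c["t"])
L,W=np.meshgrid(np.linspace(-.042,.042,43),np.linspace(-.014,.014,29)); ok=abs(L)>.012
ins=(abs(L)<.031)&(abs(W)<.0065)&ok; out=~((abs(L)<.033)&(abs(W)<.008))&ok
def patch(d,a,x=.6087,y=.0403):
    g=d["color"].astype(float).mean(2); cc,s=np.cos(a),np.sin(a); X=np.stack([x+cc*L-s*W,y+s*L+cc*W,0*L+.08],-1)
    q=(X@d["R"].T+d["t"])@d["K"].T; return np.minimum(map_coordinates(g,[q[...,1]/q[...,2],q[...,0]/q[...,2]],order=1),100)
D=[{k:np.load(f)[k] for k in("color","K","R","t")} for f in("pics/k_top.npz","pics/k2_top.npz")]
for d in D:
    A=np.radians(np.arange(-55,-15,.5)); v=[patch(d,a)[ins].mean()-patch(d,a)[out].mean() for a in A]; print("fit",np.degrees(A[np.argmin(v)]))
# relative rotation: register new knob disc on old by rotating about the knob centre
core=(np.hypot(L,W)<.036)
r0=patch(D[0],-.5695)
e=[(np.abs(patch(D[1],-.5695+x)-r0)[core]).mean() for x in np.radians(np.arange(-12,6,.5))]; print("rel deg",np.arange(-12,6,.5)[np.argmin(e)],np.round(e,1))
E
```

```text
43.725 {'tcp_pos': [0.4923, -0.181, 0.1318], 'joint_pos': [-0.5053, 0.2639, -0.2597, 1.0455, -0.0002, 0.2008], 'wrist_force': [0.2783, 0.1545, 0.1387], 'ft_torque': [0.0351, 0.0229, -0.0259], 'finger_gap': 0.0471} yaw 0.8646
fit -32.5
fit -38.5
rel deg -5.0 [6.4 6.  5.6 5.2 4.8 4.5 4.2 3.9 3.6 3.4 3.2 3.  2.9 2.8 2.8 2.9 3.  3.1
 3.3 3.6 3.8 4.1 4.4 4.7 5.  5.3 5.7 6.  6.4 6.7 7.1 7.4 7.8 8.1 8.5 8.8]
```

```bash
python3 - <<'E'
from h import *
from workcell import env
d=np.load("pics/k2_top.npz"); a=d["color"].astype(float); b=np.load("pics/k_top.npz")["color"].astype(float)
print("piece/nose area change",np.abs(a-b)[175:202,188:242].mean().round(2))
g=a-0; row=a[190,185:242].astype(int); print(row[:,0]-np.maximum(row[:,1],row[:,2]))
for x,y in((.504,.213),(.504,.0635),(.504,.0495)): print(w2px(d,[x,y,.036]).round(1))
print(env.hand_in())
E
```

```text
piece/nose area change 1.98
[10 24 31 32 34 33 34 57 89 99 65 21  1  0 -1 -2 -1 -1 -1 -2  0 -1 -1 -1
 -2 -1 -1 -1 -1 -3  0  6 17 24 26 27 25 26 26 26 26 26 25 26 25 27 40 64
 71 54 13  3  1  4 13 23 24]
[192.5 189.3]
[234.8 189.9]
[238.8 190. ]
the job is handed in; nothing more can be done
None
```

The job is handed in at about 44 s of the 72 s. The pattern piece is home, the stop touches it, and the knob is clamped a quarter turn past the bite, give or take about 0.05 rad.

**What I did**
- **Piece:** I laid it on the sawing board and pushed it against the fence and end block until both side forces rose with no more movement.
- **Stop:** I slid it by its knob until the nose met the free end. Resistance rose to about 7 N with no further travel.
- **Knob:** I turned it clockwise. The clamp bit about 2.2 rad from the start, and I stopped about 1.57 rad beyond that. Then I let go and backed away.

**Last checks**
- **Contacts:** The last picture I viewed, before the final small turn, showed the piece tight in its corner and the nose on its red end. Later pictures, checked by code only, showed no clear change in that area.
- **Final turn:** I first let go slightly short, so I gripped the knob again. By the pictures it turned another 5–6°, as intended.

**What went wrong or disagreed**
- **First grasp:** The gripper closed above the piece because the fingers reach about 20 mm less far ahead than stated. The piece did not move, and I found the right height by feel.
- **Torque:** It read 0.76 N·m at the end against the 0.80 N·m expected, and about 0.1 N·m low partway through. I relied on the angles instead.

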